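# Set the length stop one hole longer

## Task

Set the bench length stop one hole longer: press its spring pin flush and slide the square sleeve outward, stop board moving away from the foot block, until the pin springs fully up again in the next hole. Move it one hole only, and do not shift the screw tin or the marker lying beside it.

Things in the scene. Friction and masses are not known exactly. Their poses are not given: they have to be found in the camera images.
- length_stop: The length stop, screwed to the bench: plywood base 262 x 104 x 12 mm, dark steel foot block (72 mm high) at one end, and from it a level steel bar on which a square aluminium sleeve slides. Origin: on the bench below the spring pin (base: 191 mm behind to 71 mm ahead of it). x points outward along the slide, from foot block to wooden stop board; z up.
- sleeve (a joint): Slide of the sleeve on the bar, m: 0 with the pin in its first hole (as found), growing outward, 0.050 in the second (next) hole, 0.100 in the third; ends -0.003 and 0.104. Sleeve 174 mm long, 44 wide, its top face 60 mm above the bench, wall 3 mm, three 23 mm holes 50 mm apart along the top. Friction about 2 N; with the pin up it is locked, with 1 to 2 mm play each way.
- pin (a joint): Travel of the spring pin, m: 0 fully up (13 mm above the sleeve's top face), 0.013 flush with it, 0.016 wholly under the sleeve's wall, end 0.021. 3 N to start, 5 N at flush. Once it is flush, the hole's edge rides over its domed top when the sleeve is pushed (some 5 to 10 N); it then stays under the wall by itself until the next hole comes over it and it springs up.
- pin_top (a point): Top of the dark steel spring pin: 20 mm thick, with a half-round end, standing up through a hole in the sleeve's top, 73 mm above the bench when up. The pin stays where it is along the slide and only moves up and down.
- ledge_face (a point): On the sleeve: centre of the face, looking back at the pin, of an upright thumb ledge (8 mm thick, as wide as the sleeve, 18 mm high) beside the first hole; 13 mm outward of that hole's centre, 9 mm above the sleeve's top face. A fingertip pressing the pin can push outward against it.
- next_hole (a point): Centre of the sleeve's second hole, level with its top face, 50 mm behind the first; it moves with the sleeve and must come over the pin. The sleeve's outer end carries the upright wooden stop board (16 x 110 mm, top 96 mm above the bench, near face 52 mm outward of the first hole).
- screw_tin: Bystander, loose: round green tin with a white lid, 68 mm wide, 44 mm high; origin under its centre. It stands beside the length stop.
- marker: Bystander, loose: black marker pen, 128 mm long, 17 mm thick, lying along its y; origin under its middle. It lies beside the length stop.

How it is judged (in metres and radians):
On the way:
1. the pin is pressed about flush while the sleeve is still near its first hole (value of joint pin above 0.01 m and value of joint sleeve below 0.015 m), for 0.05 s.
At the end, for the whole second after the job is handed in: The sleeve stands one hole further out (slide 45 to 55 mm), at rest, with the pin sprung up in the second hole (within 3 mm of fully up) (value of joint sleeve between 0.045 and 0.055 m and value of joint pin below 0.003 m and velocity of joint sleeve between -0.01 and 0.01 m/s); the robot touches nothing.
It fails at once if the sleeve is moved past the next hole (value of joint sleeve above 0.065 m).
It fails at once if the screw tin or the marker is shifted more than 25 mm (distance of any of screw_tin, marker from where it was at the start of the episode above 0.025 m).
It also fails if it takes over 32 s, if anything falls off the work surface, if the arm or the gripper's body presses on something with over 40 N, if the wrist force passes 120 N, or if a joint passes its speed limit or range.

## Robot

A 6-joint arm with a two-finger parallel gripper is mounted at the origin on a cart in front of the work surface, level with it; the furniture and walls round the work are solid. World frame = base frame: x ahead of the robot, y to its left, z up, the work surface at z = 0. Lengths are in m, angles in degrees, forces in N, time in s.
With the tool pointing down it reaches from about 0.3 to 0.75 m from the base axis. Payload 8.5 kg.
Tool frame: the origin (TCP) lies at the very end of the fingers, on their centre line; the grasp point (between the pads) lies 19 mm behind it; z points along the fingers, y is the line along which they close (so a half turn about z gives the same grasp; the last joint's range is limited). The gripper opens to 85 mm and grips with 20 to 120 N. Pads are 22 mm wide; open, the fingers measure 114 mm over their backs; the gripper's body (76 mm by 85 mm) begins 54 mm behind the grasp point. The pads swing forward as they close: fully open they stand 13 mm farther back than shut.
Start: joints at [63.81, 21.807, 74.336, -0, 83.858, -12.336], TCP at [0.132, 0.534, 0.207] pointing down, gripper open.
Joint ranges: [-178.18, 178.18], [-50.72, 133.34], [12.68, 142.11], [-81.47, 261.47], [9.98, 163.14], [-165.26, 165.26]. Speed limits (degrees/s): [136.94, 136.94, 180, 180, 180, 180].

## Interface

Orientations are given as a 3x3 rotation matrix whose columns are the frame's x, y, z axes.
In Python, from rig import env gives the robot as it stands.
- The arm moves only by the tool move_arm, never from a script. Its argument "plan" is a list of rows, each a list of 7 numbers: the turn, a rotation vector about the tool's x, y, z in degrees, then the shift along the tool's x, y, z in cm, then the gripper command: -1 is shut, 1 is fully open, values between are in proportion. In form: [[ax, ay, az, tx, ty, tz, jaw], ...]. A call has 1 to 5 rows; each row is the pose to reach, as a shift and turn from the pose commanded when the call began, along the tool's axes at that moment; what a row does not reach only later rows make up. A row lasts 1/10 s, in which the tool goes at most 50 mm and 8.59 degrees, less where a joint would pass 70% of its speed; a pose out of reach is approached as far as the arm can. A call with a gripper value outside its range is refused whole. The fingers move at their own pace and stop on an object; "squeeze" is the grip in N (left out, the last holds). Time passes only in rows, so rows that repeat a pose let the fingers close. It gives the time, the measured TCP pose, the force, the opening and the grip force at its end, in the units of the state.
- env.observe(): the state, without advancing time (a new reading comes with each control period).
- env.get_image(name): name is "scene" or "top" or "wrist"; returns a dict with "color" (400x640x3 uint8, red, green, blue), "fov_y" (degrees; the focal length in pixels is half the picture's height over the tangent of half this angle, whatever the lens; pixels are square), "cx", "cy" (the principal point, pixels), "distortion" ([k1, k2, p1, p2, k3] as OpenCV has them; the pictures are not rectified), "R" (3x3) and "t" (3): a world point X has camera coordinates R X + t. Camera axes: x right, y down, z forward; pixel columns grow to the right and rows downward; lengths in m; the calibration is good to about 2 mm. A picture is of the moment at which its call begins. There is no depth.
- env.close_job(): hands the job in; it is judged then, once.
Trained networks look in a picture, given as the dict that the camera call returned (one of the last four; its "shot" number tells which), for a name from the list of things; names that differ only in an ending like _2 or _b are one class to them, and where a whole thing is asked for, a point or a joint stands for the part that bears it (a point fixed in the world has none). Each returns a list of dicts, best first, with "conf" (0 to 1); they miss things now and then, are a little off and sometimes report something else, mostly with a low value. They report only what shows in the picture. A call takes as long as a camera call.
- env.outline_of(target, picture): "mask" (400x640 bool, what is visible of it) and "bbox" ([centre column, centre row, width, height] in pixels, round what is visible of it).
- env.tip_of(target, picture): "pixel" ([column, row] in pixels: a listed point, or the origin of a listed thing).
The state is a dict: "time_s": time; "q": joint angles; "qvel": joint speeds; "joint_efforts": joint torques, N m; "position": TCP position; "tool_rot": TCP orientation; "ft_force": force on the tool from outside, world axes, zero at the start; "wrist_torque": the same for the moment, N m; "grip_width": finger opening in m; "gripper_force": force on a finger pad.
Only numpy, scipy, OpenCV 4.12 (cv2) and the standard library are available. Lean on these libraries where they do the work, as an engineer would, in place of code of your own. Each camera call takes 0.05 s, during which the arm holds its last target. There are 200 camera calls.

## Working session

There is one attempt and no reset: what is moved stays moved. The work goes in short steps, Python scripts to look and compute and a tool call to move; the robot and the scene stay as the last step left them, time stands still between calls to the robot, and variables do not carry over. Pictures are saved under pics/ and viewed, at most 10 in all, crops included, and the job is handed in when it is done.

Besides the shell and the picture viewer there is one more tool, called by a JSON object that holds its "name" and its "arguments". move_arm: Moves the arm, as the interface text tells. Its arguments: {"type":"object","properties":{"plan":{"type":"array"},"squeeze":{"type":"number"}},"required":["plan"]}

```bash
mkdir -p pics; cat > h.py <<'E'
import numpy as np, cv2
from rig import env
def K(p):
    f=200/np.tan(np.radians(p["fov_y"])/2); return np.array([[f,0,p["cx"]],[0,f,p["cy"]],[0,0,1.]])
def ray(p,px):
    u=cv2.undistortPoints(np.array([[px]],float),K(p),np.array(p["distortion"],float))[0,0]
    R=np.array(p["R"]);t=np.array(p["t"]); d=R.T@np.array([u[0],u[1],1]); return -R.T@t,d/np.linalg.norm(d)
def atz(p,px,z):
    o,d=ray(p,px); return o+d*(z-o[2])/d[2]
def tri(rs):
    A=sum(np.eye(3)-np.outer(d,d) for o,d in rs); b=sum((np.eye(3)-np.outer(d,d))@o for o,d in rs)
    return np.linalg.solve(A,b)
def save(p,n): cv2.imwrite(f"pics/{n}.png",cv2.cvtColor(p["color"],cv2.COLOR_RGB2BGR))
E
python3 - <<'E'
from h import *
np.set_printoptions(precision=4,suppress=True)
Z=dict(pin_top=.073,ledge_face=.069,next_hole=.06,length_stop=0,screw_tin=0,marker=0)
R={}
for c in("scene","top","wrist"):
    p=env.get_image(c); save(p,c+"0")
    for n,z in Z.items():
        r=env.tip_of(n,p)
        if r: print(c,n,r[0]["conf"],np.array(r[0]["pixel"]),atz(p,r[0]["pixel"],z)); R.setdefault(n,[]).append(ray(p,r[0]["pixel"]))
for n,r in R.items():
    if len(r)>1: print(n,tri(r))
s=env.observe(); print(s["time_s"],s["position"],s["tool_rot"],s["ft_force"],s["grip_width"])
a=[cv2.imread(f"pics/{c}0.png") for c in("scene","top")]
E
```

```text
scene pin_top 0.65 [317.7 211.7] [0.5552 0.0326 0.073 ]
scene ledge_face 0.7 [322.9 216. ] [0.5573 0.0187 0.069 ]
scene next_hole 0.84 [299.3 210.1] [0.5397 0.0746 0.06  ]
scene length_stop 0.72 [318.5 240.3] [0.5509 0.0253 0.    ]
scene screw_tin 0.8 [303.7 205.4] [0.6044 0.1408 0.    ]
scene marker 0.94 [275.2 262.2] [0.4413 0.034  0.    ]
top pin_top 0.48 [318.2 188.7] [0.5538 0.0248 0.073 ]
top ledge_face 0.65 [324.7 187.3] [0.5575 0.0099 0.069 ]
top next_hole 0.96 [297.7 200.6] [0.53   0.0726 0.06  ]
top length_stop 0.87 [319.2 197.2] [0.5475 0.0233 0.    ]
top screw_tin 0.85 [270.3 177.3] [0.6013 0.1435 0.    ]
top marker 0.58 [309.6 241.9] [0.4391 0.0493 0.    ]
pin_top [0.5511 0.0256 0.0799]
ledge_face [0.5539 0.0113 0.0761]
next_hole [0.5321 0.0704 0.0657]
length_stop [0.5477 0.0228 0.0035]
screw_tin [ 0.6033  0.1426 -0.001 ]
marker [ 0.4441  0.0473 -0.0134]
1.05 [0.1317 0.534  0.2071] [[-0.9709  0.2395  0.    ]
 [ 0.2395  0.9709 -0.    ]
 [-0.     -0.     -1.    ]] [ 0.2    -0.327  -0.5369] 0.08545694389194224
```

View pics/scene0.png

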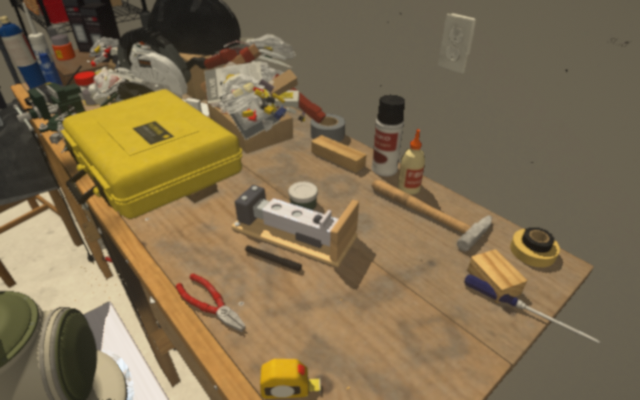

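View pics/top0.png

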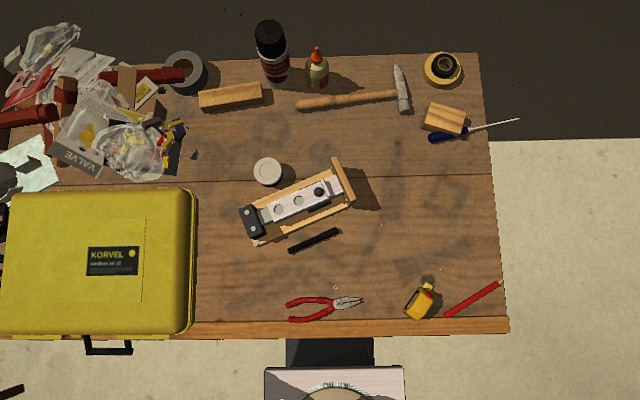

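The scene shows the stop in mid-bench. In the top view the pin is at (319,191), the second hole at (298,201) and the board at about (343,180). Outward is roughly (0.43,-0.90) in the world frame. The tin and the marker lie on either side. I'm moving to hover above it.

{"name": "move_arm", "arguments": {"plan": [[0, 0, 8, -3, -2, -2.5, -1], [0, 0, 16, -6.5, -4.7, -4.5, -1], [0, 0, 24, -10, -7.2, -4.5, -1], [0, 0, 32, -13.5, -9.8, -4.5, -1], [0, 0, 40, -17, -12.3, -4.5, -1]]}}

```text
time_s: 1.55
position: [0.268, 0.3724, 0.2524]
tool_rot: [[-0.585, 0.811, 0.001], [0.811, 0.585, 0.0], [-0.0, 0.001, -1.0]]
ft_force: [1.6, -0.2, 0.2]
grip_width: 0.012
gripper_force: 0.0
```

```bash
cat > go.py <<'E'
import sys
from h import *
np.set_printoptions(precision=4,suppress=True)
s=env.observe();R=np.array(s["tool_rot"]);p=np.array(s["position"])
t=np.array(list(map(float,sys.argv[1:4])));a=float(sys.argv[4])
print("t",s["time_s"],"pos",p,"shift cm",R.T@(t-p)*100,"xang",np.degrees(np.arctan2(R[1,0],R[0,0])),"turn z",-((a-np.degrees(np.arctan2(R[1,0],R[0,0])))), "tilt",R[:,2],"F",s["ft_force"],s["q"])
E
python3 go.py .54 .05 .25 115.5
```

```text
t 1.55 pos [0.268  0.3724 0.2524] shift cm [-42.0603   3.1729   0.2414] xang 125.83472812600078 turn z 10.334728126000783 tilt [ 0.0006  0.0004 -1.    ] F [ 1.5565 -0.1898  0.2447] [39.4209 10.6604 82.7767 -0.0036 86.524   3.5864]
```

{"name": "move_arm", "arguments": {"plan": [[0, 0, 2, -4.8, 0.4, 0, -1], [0, 0, 4, -9.6, 0.7, 0, -1], [0, 0, 6, -14.4, 1.1, 0, -1], [0, 0, 8, -19.2, 1.5, 0, -1], [0, 0, 10.3, -24, 1.8, 0, -1]]}}

```text
time_s: 2.05
position: [0.4244, 0.1889, 0.2523]
tool_rot: [[-0.434, 0.901, 0.001], [0.901, 0.434, 0.0], [-0.0, 0.001, -1.0]]
ft_force: [0.2, 0.8, -0.6]
grip_width: -0.0002
gripper_force: 0.0
```

```bash
python3 go.py .54 .05 .25 115.5
```

```text
t 2.05 pos [0.4244 0.1889 0.2523] shift cm [-17.534    4.3732   0.2367] xang 115.7517559422704 turn z 0.25175594227040676 tilt [ 0.0006  0.0002 -1.    ] F [ 0.1633  0.7609 -0.5697] [  9.3404  11.2667  81.9989   0.0072  86.7008 -16.4117]
```

{"name": "move_arm", "arguments": {"plan": [[0, 0, 0, -4.5, 1.1, 0.2, -1], [0, 0, 0, -9, 2.2, 0.2, -1], [0, 0, 0, -13.5, 3.3, 0.2, -1], [0, 0, 0, -17.5, 4.4, 0.2, -1], [0, 0, 0, -17.5, 4.4, 0.2, -1]]}}

```text
time_s: 2.55
position: [0.5417, 0.0486, 0.2491]
tool_rot: [[-0.432, 0.902, -0.001], [0.902, 0.432, -0.001], [-0.0, -0.001, -1.0]]
ft_force: [-0.2, 0.1, -0.8]
grip_width: 0.0002
gripper_force: 0.0
```

```bash
cat > look.py <<'E'
import sys
from h import *
np.set_printoptions(precision=4,suppress=True)
Z=dict(pin_top=.073,ledge_face=.069,next_hole=.06,length_stop=0)
p=env.get_image("wrist"); save(p,sys.argv[1])
for n,z in Z.items():
    r=env.tip_of(n,p)
    if r: print(n,r[0]["conf"],np.array(r[0]["pixel"]),atz(p,r[0]["pixel"],z), "cam",ray(p,r[0]["pixel"])[0])
np.save(sys.argv[1],p,allow_pickle=True)
E
python3 look.py w1; python3 go.py .55 .03 .17 115.5
```

```text
pin_top 0.46 [314.3 193.5] [0.5527 0.0247 0.073 ] cam [0.5116 0.1134 0.415 ]
next_hole 0.75 [316.1 150.7] [0.5332 0.0703 0.06  ] cam [0.5116 0.1134 0.415 ]
length_stop 0.77 [313.7 178.9] [0.5513 0.0251 0.    ] cam [0.5116 0.1134 0.415 ]
t 2.8 pos [0.5387 0.0533 0.2504] shift cm [-2.5876 -0.0017  8.0403] xang 115.91776683182191 turn z 0.41776683182190766 tilt [ 0.0002  0.0001 -1.    ] F [ 0.0696  0.2086 -0.7023] [ -6.8922  19.3616  70.9198   0.0065  89.7083 -32.81  ]
```

View pics/w1.png

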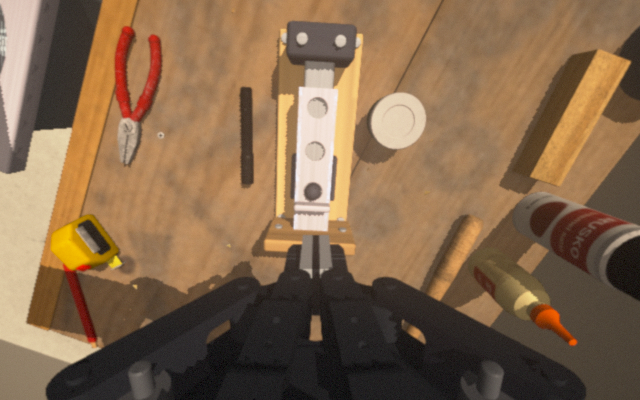

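The wrist view shows the pin at (313,191), the holes at (316,151) and (317,107), and the shut fingertips at (316,245). The slide is nearly in line with the tool x axis. I'm moving down to hover just above the pin.

{"name": "move_arm", "arguments": {"plan": [[0, 0, 0.5, -1, 0, 4.5, -1], [0, 0, 1, -2, 0, 9, -1], [0, 0, 1, -2.9, 0, 13, -1], [0, 0, 1, -2.9, 0, 15, -1], [0, 0, 1, -2.9, 0, 15, -1]]}}

```text
time_s: 3.3
position: [0.5501, 0.0273, 0.0979]
tool_rot: [[-0.421, 0.907, -0.005], [0.907, 0.421, 0.001], [0.003, -0.004, -1.0]]
ft_force: [-0.2, 0.5, 0.5]
grip_width: 0.0004
gripper_force: 0.0
```

```bash
python3 look.py w2; python3 go.py .5517 .0274 .085 114.5; python3 - <<'E'
import cv2
a=cv2.imread('pics/w2.png')[60:300,200:440]
cv2.imwrite('pics/w2c.png',cv2.resize(a,(600,600),interpolation=cv2.INTER_CUBIC))
E
```

```text
pin_top 0.71 [315.1 221.1] [0.5519 0.0249 0.073 ] cam [0.5217 0.0921 0.2641]
ledge_face 0.91 [306.4 237.2] [0.5521 0.0097 0.069 ] cam [0.5217 0.0921 0.2641]
next_hole 0.89 [317.  147.4] [0.5324 0.0698 0.06  ] cam [0.5217 0.0921 0.2641]
length_stop 0.6 [314.6 196.5] [0.5527 0.0212 0.    ] cam [0.5217 0.0921 0.2641]
t 3.55 pos [0.5526 0.0266 0.1019] shift cm [ 0.1142 -0.0535  1.6872] xang 114.88625947406732 turn z 0.386259474067316 tilt [ 0.0032 -0.0005 -1.    ] F [-0.9372  0.0606 -0.1603] [ -9.5065  27.6668  83.4004   0.0005  68.7475 -34.3931]
```

View pics/w2c.png

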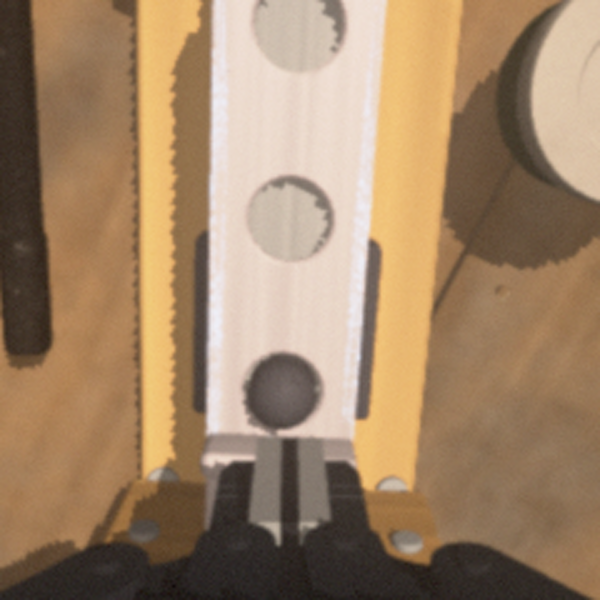

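The close view shows the pin disc centred at about (313,216), hole 2 at (316,148), and the back edge of the fingertips at about (316,235). I'm checking the tip's offset against the pin in this same picture.

```bash
python3 - <<'E'
from h import *
np.set_printoptions(precision=4,suppress=True)
p=np.load('w2.npy',allow_pickle=True).item()
print("pin",atz(p,[313.2,216],.063),"hole2",atz(p,[316.4,147.6],.06),"hole3?",atz(p,[319.6,71],.06))
print("tip back edge",atz(p,[316,235],.102))
s=env.observe();print(s['position'],s['ft_force'])
E
```

```text
pin [0.5506 0.0244 0.063 ] hole2 [0.5321 0.0695 0.06  ] hole3? [0.5135 0.1145 0.06  ]
tip back edge [0.5515 0.0273 0.102 ]
[0.5526 0.0266 0.1019] [-0.9372  0.0606 -0.1603]
```

{"name": "move_arm", "arguments": {"plan": [[0, 0, 1.9, 0.7, -0.15, 0, -1], [0, 0, 1.9, 0.7, -0.15, 1.2, -1], [0, 0, 1.9, 0.7, -0.15, 2, -1], [0, 0, 1.9, 0.7, -0.15, 2, -1]]}}

```text
time_s: 3.95
position: [0.547, 0.0319, 0.0788]
tool_rot: [[-0.39, 0.921, -0.002], [0.921, 0.39, 0.0], [0.001, -0.002, -1.0]]
ft_force: [0.3, 0.6, 0.2]
grip_width: 0.0002
gripper_force: 0.0
```

```bash
python3 look.py w3; python3 go.py .548 .0323 .06 113; python3 - <<'E'
import cv2
a=cv2.imread('pics/w3.png')[160:300,250:390]
cv2.imwrite('pics/w3c.png',cv2.resize(a,(600,600),interpolation=cv2.INTER_CUBIC))
E
```

```text
pin_top 0.64 [310.4 244.6] [0.5494 0.0205 0.073 ] cam [0.5203 0.0979 0.2448]
next_hole 0.68 [315.4 162.3] [0.5326 0.0683 0.06  ] cam [0.5203 0.0979 0.2448]
length_stop 0.85 [315.3 207.4] [0.552  0.0221 0.    ] cam [0.5203 0.0979 0.2448]
t 4.2 pos [0.5479 0.0319 0.0803] shift cm [0.0372 0.0262 2.0339] xang 112.95000489976617 turn z -0.04999510023382925 tilt [ 0.0006 -0.0001 -1.    ] F [ 0.2007 -0.3275  0.1905] [ -9.0343  28.8226  85.5578  -0.001   65.5875 -31.9839]
```

View pics/w3c.png

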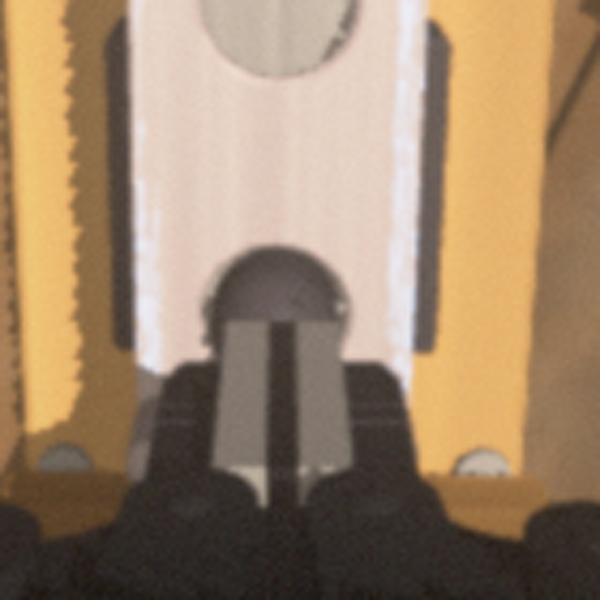

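The tip's back edge is at crop row 320, roughly over the pin centre at (277,312). Once the drop is allowed for, it would land about 8 mm behind the pin. I'm backing off 3 mm and feeling down.

{"name": "move_arm", "arguments": {"plan": [[0, 0, 0, 0.3, -0.1, 0, -1], [0, 0, 0, 0.3, -0.1, 0.5, -1], [0, 0, 0, 0.3, -0.1, 0.5, -1]]}}

```text
time_s: 4.5
position: [0.5451, 0.0345, 0.0745]
tool_rot: [[-0.39, 0.921, -0.001], [0.921, 0.39, 0.0], [0.001, -0.001, -1.0]]
ft_force: [-0.2, -0.1, 0.4]
grip_width: 0.0
gripper_force: 0.0
```

{"name": "move_arm", "arguments": {"plan": [[0, 0, 0, 0, 0, 0.4, -1], [0, 0, 0, 0, 0, 0.5, -1], [0, 0, 0, 0, 0, 0.5, -1]]}}

```text
time_s: 4.8
position: [0.5454, 0.0343, 0.0699]
tool_rot: [[-0.39, 0.921, -0.001], [0.921, 0.39, 0.0], [0.0, -0.0, -1.0]]
ft_force: [-0.3, 0.2, -0.4]
grip_width: -0.0002
gripper_force: 0.0
```

{"name": "move_arm", "arguments": {"plan": [[0, 0, 0, 0, 0, 0.3, -1], [0, 0, 0, 0, 0, 0.4, -1], [0, 0, 0, 0, 0, 0.4, -1]]}}

```text
time_s: 5.1
position: [0.5454, 0.0344, 0.0659]
tool_rot: [[-0.39, 0.921, -0.0], [0.921, 0.39, 0.0], [0.0, -0.0, -1.0]]
ft_force: [0.1, 0.0, -0.1]
grip_width: 0.0002
gripper_force: 0.0
```

```bash
python3 look.py w4; python3 go.py .548 .0323 .06 113; python3 - <<'E'
import cv2
a=cv2.imread('pics/w4.png')[160:300,250:390]
cv2.imwrite('pics/w4c.png',cv2.resize(a,(600,600),interpolation=cv2.INTER_CUBIC))
E
```

```text
pin_top 0.63 [194.2 142.5] [0.4659 0.0595 0.073 ] cam [0.5184 0.1003 0.2319]
length_stop 0.74 [316.4 215.8] [0.5526 0.022  0.    ] cam [0.5184 0.1003 0.2319]
t 5.35 pos [0.5456 0.0343 0.0662] shift cm [-0.2807  0.1445  0.6217] xang 112.94566155066079 turn z -0.0543384493392125 tilt [ 0.0002 -0.0001 -1.    ] F [ 0.007  -0.6678 -0.119 ] [ -8.8117  29.6798  86.8447  -0.0018  63.4649 -31.7566]
```

View pics/w4c.png

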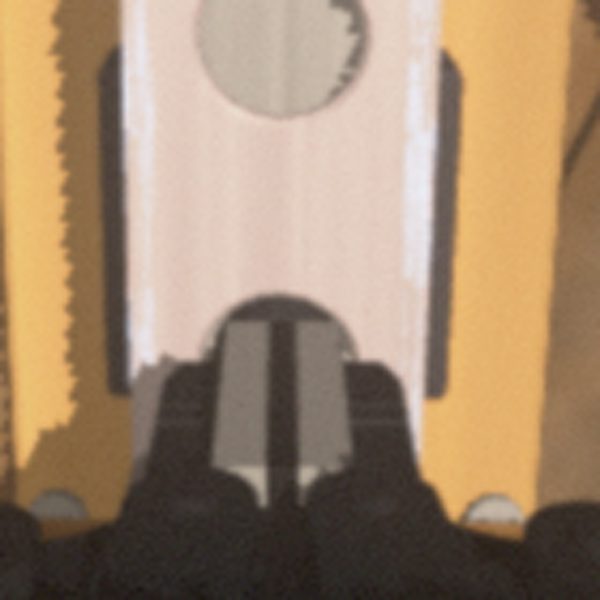

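No contact yet. The tip's back edge shows just inside the pin's rear rim. I'm continuing down gently.

{"name": "move_arm", "arguments": {"plan": [[0, 0, 0, 0, 0, 0.2, -1], [0, 0, 0, 0, 0, 0.4, -1], [0, 0, 0, 0, 0, 0.4, -1]]}}

```text
time_s: 5.65
position: [0.5453, 0.0344, 0.0618]
tool_rot: [[-0.39, 0.921, -0.001], [0.921, 0.39, 0.0], [0.0, -0.001, -1.0]]
ft_force: [-0.1, 0.4, -0.5]
grip_width: -0.0001
gripper_force: 0.0
```

{"name": "move_arm", "arguments": {"plan": [[0, 0, 0, 0, 0, 0.15, -1], [0, 0, 0, 0, 0, 0.3, -1], [0, 0, 0, 0, 0, 0.3, -1]]}}

```text
time_s: 5.95
position: [0.5454, 0.0344, 0.0589]
tool_rot: [[-0.39, 0.921, -0.0], [0.921, 0.39, 0.0], [0.0, -0.0, -1.0]]
ft_force: [-0.1, 0.6, 0.8]
grip_width: -0.0001
gripper_force: 0.0
```

```bash
python3 look.py w5; python3 go.py .548 .0323 .06 113; python3 - <<'E'
from h import *
p=np.load('w5.npy',allow_pickle=True).item();s=env.observe()
R=np.array(s['tool_rot']);T=np.array(s['position'])
for l in([0,0,0],[.011,0,0],[-.011,0,0],[.011,0,-.019],[.011,.007,0]):
    X=R@np.array(l)+T
    print(l,cv2.projectPoints(X[None],cv2.Rodrigues(np.array(p['R']))[0],np.array(p['t']),K(p),np.array(p['distortion']))[0].ravel())
a=cv2.imread('pics/w5.png')[160:300,250:390]
b=env.get_image("top");np.save('t5',b,allow_pickle=True)
c=cv2.cvtColor(b['color'],cv2.COLOR_RGB2BGR)[130:250,240:400]
cv2.imwrite('pics/w5c.png',np.hstack([cv2.resize(a,(390,390),interpolation=cv2.INTER_CUBIC),cv2.resize(c,(400,390),interpolation=cv2.INTER_CUBIC)]))
E
```

```text
length_stop 0.71 [318.3 216.7] [0.5533 0.0243 0.    ] cam [0.5184 0.1003 0.2248]
t 6.2 pos [0.5456 0.0343 0.0592] shift cm [-0.2817  0.1426 -0.0785] xang 112.9449325500777 turn z -0.055067449922304945 tilt [ 0.0002 -0.     -1.    ] F [-0.5423 -0.347  -0.6953] [ -8.8102  30.2078  87.2937  -0.0009  62.4862 -31.7547]
[0, 0, 0] [314.12508116 231.89339158]
[0.011, 0, 0] [314.09579624 214.7930726 ]
[-0.011, 0, 0] [314.15335392 248.40832767]
[0.011, 0, -0.019] [313.96271863 227.0146906 ]
[0.011, 0.007, 0] [325.86071979 214.78712457]
```

View pics/w5c.png

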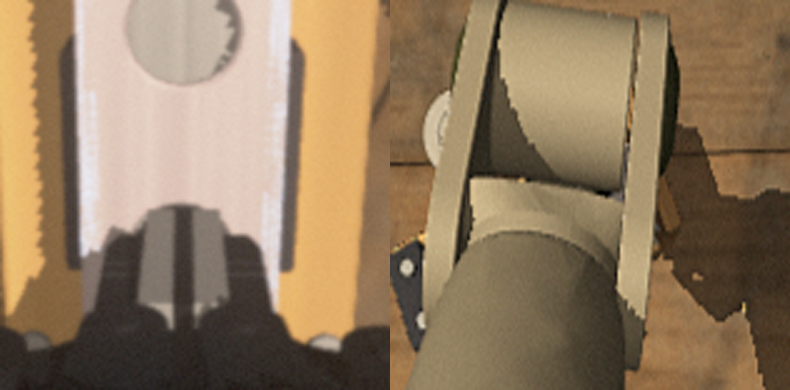

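There is still no contact at TCP z 0.059. The picture shows the tip edge where a point well above the commanded TCP would appear, so the real tip sits higher than the TCP. I'm shifting 5 mm outward and continuing to feel down.

{"name": "move_arm", "arguments": {"plan": [[0, 0, 0, -0.5, 0, 0, -1], [0, 0, 0, -0.5, 0, 0.2, -1], [0, 0, 0, -0.5, 0, 0.4, -1], [0, 0, 0, -0.5, 0, 0.4, -1]]}}

```text
time_s: 6.65
position: [0.5473, 0.0298, 0.0547]
tool_rot: [[-0.39, 0.921, -0.001], [0.921, 0.39, 0.0], [0.0, -0.001, -1.0]]
ft_force: [0.2, -0.8, -0.4]
grip_width: -0.0
gripper_force: 0.0
```

{"name": "move_arm", "arguments": {"plan": [[0, 0, 0, 0, 0, 0.2, -1], [0, 0, 0, 0, 0, 0.4, -1], [0, 0, 0, 0, 0, 0.4, -1]]}}

```text
time_s: 6.95
position: [0.5473, 0.0298, 0.0508]
tool_rot: [[-0.39, 0.921, -0.001], [0.921, 0.39, 0.0], [0.0, -0.0, -1.0]]
ft_force: [-0.7, 0.2, -0.0]
grip_width: -0.0
gripper_force: 0.0
```

```bash
python3 -c "
from h import *
for i in range(4):
    s=env.observe(); p=env.get_image('wrist'); print(s['position'],s['ft_force'],s['wrist_torque'])
save(p,'w6')"
```

```text
[0.54730631 0.02980738 0.05080878] [-0.69558688  0.1886292  -0.01620916] [-0.03147162  0.02633243 -0.01687055]
[0.54739265 0.02981607 0.0509902 ] [ 0.58244288 -0.96705628 -0.40462723] [-0.02951246 -0.03158291  0.00360167]
[0.54746754 0.02977522 0.05107429] [ 0.13441339 -0.99986041  0.58138251] [ 0.01166254 -0.05378509 -0.03339212]
[0.5474877  0.0297588  0.05112131] [-0.51930864  0.2090437   0.22131143] [-0.04282138 -0.02239171  0.01397114]
```

```bash
python3 -c "
from h import *
p=env.get_image('scene');save(p,'s6')
a=cv2.imread('pics/w6.png')[160:300,250:390]
c=cv2.imread('pics/s6.png')[170:270,225:365]
cv2.imwrite('pics/c6.png',np.hstack([cv2.resize(a,(350,350),interpolation=3),cv2.resize(c,(450,350),interpolation=2)]))"
```

```text
(no output)
```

View pics/c6.png

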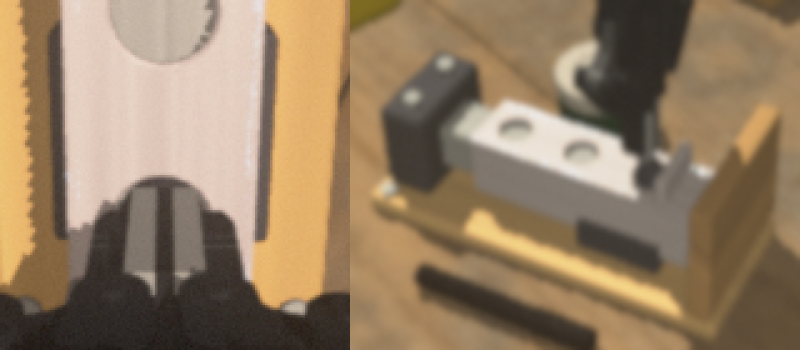

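The scene crop shows the fingertip at (650,150), just above the pin at (648,175) and short of the ledge at (680,165). It is placed well and only higher than the TCP reading suggests, so I'm continuing down.

{"name": "move_arm", "arguments": {"plan": [[0, 0, 0, 0, 0, 0.2, -1], [0, 0, 0, 0, 0, 0.4, -1], [0, 0, 0, 0, 0, 0.4, -1]]}}

```text
time_s: 7.5
position: [0.5476, 0.0297, 0.0471]
tool_rot: [[-0.39, 0.921, 0.0], [0.921, 0.39, -0.0], [-0.0, 0.0, -1.0]]
ft_force: [-0.3, 0.1, 2.6]
grip_width: -0.0001
gripper_force: 1.4
```

{"name": "move_arm", "arguments": {"plan": [[0, 0, 0, 0, 0, 0.2, -1], [0, 0, 0, 0, 0, 0.3, -1], [0, 0, 0, 0, 0, 0.3, -1]]}}

```text
time_s: 7.8
position: [0.5476, 0.0297, 0.0441]
tool_rot: [[-0.39, 0.921, 0.0], [0.921, 0.39, -0.0], [-0.0, 0.0, -1.0]]
ft_force: [0.1, 0.1, 3.2]
grip_width: 0.0001
gripper_force: 1.7
```

Contact is at TCP z of about 0.048, with a pin-like force of 3 N. Flush should come near 0.035.

{"name": "move_arm", "arguments": {"plan": [[0, 0, 0, 0, 0, 0.3, -1], [0, 0, 0, 0, 0, 0.6, -1], [0, 0, 0, 0, 0, 0.75, -1], [0, 0, 0, 0, 0, 0.75, -1]]}}

```text
time_s: 8.2
position: [0.5476, 0.0297, 0.0365]
tool_rot: [[-0.39, 0.921, 0.0], [0.921, 0.39, -0.0], [-0.0, 0.0, -1.0]]
ft_force: [1.3, -0.4, 4.8]
grip_width: -0.0002
gripper_force: 2.2
```

{"name": "move_arm", "arguments": {"plan": [[0, 0, 0, 0, 0, 0.1, -1], [0, 0, 0, 0, 0, 0.15, -1], [0, 0, 0, 0, 0, 0.15, -1]]}}

```text
time_s: 8.5
position: [0.5477, 0.0297, 0.0358]
tool_rot: [[-0.39, 0.921, 0.001], [0.921, 0.39, -0.0], [-0.0, 0.001, -1.0]]
ft_force: [-1.5, -1.0, 9.6]
grip_width: -0.0002
gripper_force: 4.8
```

The force jumps at sleeve level, so the pin is flush. Now I'm pushing outward.

{"name": "move_arm", "arguments": {"plan": [[0, 0, 0, -0.2, 0, 0, -1], [0, 0, 0, -0.4, 0, 0, -1], [0, 0, 0, -0.6, 0, 0, -1], [0, 0, 0, -0.8, 0, 0, -1], [0, 0, 0, -1, 0, 0, -1]]}}

```text
time_s: 9.0
position: [0.5509, 0.0217, 0.0356]
tool_rot: [[-0.39, 0.921, -0.001], [0.921, 0.39, 0.002], [0.002, 0.0, -1.0]]
ft_force: [-3.4, 5.1, 11.2]
grip_width: 0.0001
gripper_force: 5.3
```

```bash
cat > trk.py <<'E'
from h import *
np.set_printoptions(precision=4,suppress=True)
w=env.get_image("wrist"); c=env.get_image("scene"); s=env.observe()
for nm,p in(("w",w),("s",c)):
    for n,z in(("next_hole",.06),("ledge_face",.069),("pin_top",.073)):
        r=env.tip_of(n,p)
        if r: X=atz(p,r[0]["pixel"],z); print(nm,n,round(r[0]["conf"],2),X,"along from pin mm",1000*(X[:2]-[.5515,.024])@[.39,-.921])
d=np.array(s["position"])[:2]-[.5477,.0297]; print("t",s["time_s"],s["position"],"moved mm",d@[.39,-.921]*1000,"F",s["ft_force"])
E
python3 trk.py
```

```text
s next_hole 0.8 [0.5356 0.0642 0.06  ] along from pin mm -43.22464882457938
s ledge_face 0.82 [0.5609 0.0095 0.069 ] along from pin mm 17.046780749811223
t 9.1 [0.5513 0.0209 0.0357] moved mm 9.45231299587688 F [-1.6963  1.7553 10.0904]
```

{"name": "move_arm", "arguments": {"plan": [[0, 0, 0, -0.25, 0, 0, -1], [0, 0, 0, -0.5, 0, 0, -1], [0, 0, 0, -0.75, 0, 0, -1], [0, 0, 0, -1, 0, 0, -1]]}}

```text
time_s: 9.8
position: [0.555, 0.0118, 0.0357]
tool_rot: [[-0.39, 0.921, -0.0], [0.921, 0.39, 0.001], [0.001, 0.0, -1.0]]
ft_force: [-2.1, 3.4, 10.4]
grip_width: 0.0002
gripper_force: 5.2
```

{"name": "move_arm", "arguments": {"plan": [[0, 0, 0, 0, 0, -0.2, -1], [0, 0, 0, -0.2, 0, -0.3, -1], [0, 0, 0, -0.4, 0, -0.3, -1], [0, 0, 0, -0.6, 0, -0.3, -1], [0, 0, 0, -0.6, 0, -0.3, -1]]}}

```text
time_s: 10.3
position: [0.5576, 0.0055, 0.0379]
tool_rot: [[-0.39, 0.921, -0.0], [0.921, 0.39, 0.0], [0.0, -0.0, -1.0]]
ft_force: [-0.2, 0.4, 0.3]
grip_width: -0.0002
gripper_force: 0.0
```

```bash
python3 trk.py
```

```text
w pin_top 0.44 [0.474  0.0509 0.073 ] along from pin mm -54.98411145879125
s next_hole 0.9 [0.5431 0.0533 0.06  ] along from pin mm -30.309688312139553
s ledge_face 0.63 [ 0.5623 -0.0014  0.069 ] along from pin mm 27.659628092262096
t 10.4 [0.5575 0.0058 0.038 ] moved mm 25.879769568508163 F [ 0.1317 -0.3743 -0.4801]
```

The sleeve is at about 20.7 mm with the pin under the wall. The tip is not yet on the ledge, so I'm advancing until it touches.

{"name": "move_arm", "arguments": {"plan": [[0, 0, 0, -0.25, 0, 0, -1], [0, 0, 0, -0.5, 0, 0, -1], [0, 0, 0, -0.75, 0, 0, -1], [0, 0, 0, -1, 0, 0, -1]]}}

```text
time_s: 11.1
position: [0.5614, -0.0034, 0.0381]
tool_rot: [[-0.39, 0.921, -0.0], [0.921, 0.39, 0.0], [0.001, -0.0, -1.0]]
ft_force: [-2.0, 2.8, 2.2]
grip_width: 0.0001
gripper_force: 1.8
```

```bash
python3 trk.py
```

```text
w ledge_face 0.42 [0.5831 0.1162 0.069 ] along from pin mm -72.61900966729266
s next_hole 0.94 [0.5374 0.0439 0.06  ] along from pin mm -23.84110357577039
s ledge_face 0.88 [ 0.5663 -0.0178  0.069 ] along from pin mm 44.23662806767944
t 11.2 [ 0.5617 -0.0039  0.0381] moved mm 36.44290453190046 F [-0.8435  0.4387  1.2579]
```

{"name": "move_arm", "arguments": {"plan": [[0, 0, 0, -0.25, 0, 0, -1], [0, 0, 0, -0.5, 0, 0, -1], [0, 0, 0, -0.75, 0, 0, -1], [0, 0, 0, -1, 0, 0, -1], [0, 0, 0, -1, 0, 0, -1]]}}

```text
time_s: 12.0
position: [0.5657, -0.0133, 0.0381]
tool_rot: [[-0.39, 0.921, 0.0], [0.921, 0.39, -0.001], [-0.001, 0.0, -1.0]]
ft_force: [-0.4, -0.6, 0.3]
grip_width: 0.0003
gripper_force: 0.1
```

```bash
python3 trk.py
```

```text
w pin_top 0.48 [0.5502 0.0265 0.073 ] along from pin mm -2.7922853868780484
s next_hole 0.86 [0.547  0.0394 0.06  ] along from pin mm -15.975016515394332
s ledge_face 0.59 [ 0.5708 -0.0151  0.069 ] along from pin mm 43.49224505948543
t 12.1 [ 0.5657 -0.0131  0.0381] moved mm 46.431227867500475 F [ 0.6526 -0.252  -0.3038]
```

{"name": "move_arm", "arguments": {"plan": [[0, 0, 0, -0.2, 0, 0, -1], [0, 0, 0, -0.4, 0, 0, -1], [0, 0, 0, -0.6, 0, 0, -1], [0, 0, 0, -0.8, 0, 0, -1], [0, 0, 0, -0.8, 0, 0, -1]]}}

```text
time_s: 12.9
position: [0.5688, -0.0205, 0.0381]
tool_rot: [[-0.389, 0.921, 0.0], [0.921, 0.389, -0.0], [-0.0, 0.0, -1.0]]
ft_force: [0.1, -0.1, 0.4]
grip_width: -0.0001
gripper_force: 0.0
```

```bash
python3 trk.py; python3 -c "
from h import *
p=env.get_image('wrist');save(p,'w7')
q=env.get_image('scene');save(q,'s7')
a=cv2.imread('pics/w7.png')[100:300,220:420]
c=cv2.imread('pics/s7.png')[170:270,225:365]
cv2.imwrite('pics/c7.png',np.hstack([cv2.resize(a,(350,350),interpolation=3),cv2.resize(c,(450,350),interpolation=2)]))"
```

```text
w pin_top 0.83 [0.5507 0.0228 0.073 ] along from pin mm 0.788632227629479
s next_hole 0.92 [0.5462 0.0264 0.06  ] along from pin mm -4.249182975688665
s ledge_face 0.78 [ 0.5766 -0.028   0.069 ] along from pin mm 57.679735880340935
s pin_top 0.41 [0.5584 0.025  0.073 ] along from pin mm 1.8040027405731114
t 13.0 [ 0.5686 -0.0202  0.0381] moved mm 54.08885575844051 F [-0.6177 -0.0949  0.5334]
```

View pics/c7.png

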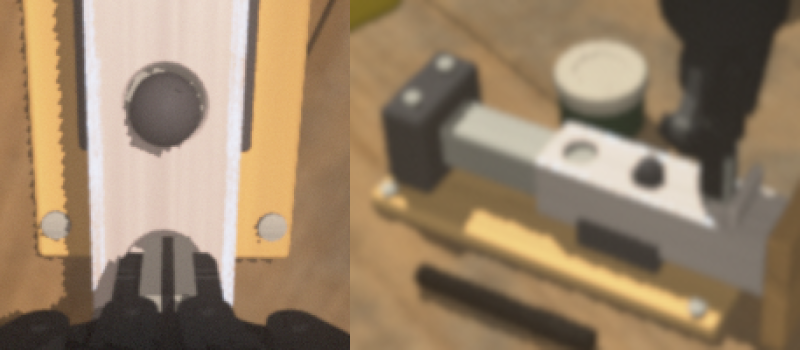

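The pin stands up in the second hole: wrist crop (165,108), scene crop (648,172), with one hole left behind it. I'm backing off the ledge and lifting away.

{"name": "move_arm", "arguments": {"plan": [[0, 0, 0, 0.2, 0, 0, -1], [0, 0, 0, 0.4, 0, -0.5, -1], [0, 0, 0, 0.4, 0, -4, -1], [0, 0, 0, 0.4, 0, -8, -1], [0, 0, 0, 0.4, 0, -12, -1]]}}

```text
time_s: 13.9
position: [0.5666, -0.016, 0.1599]
tool_rot: [[-0.39, 0.921, -0.0], [0.921, 0.39, 0.0], [0.0, -0.0, -1.0]]
ft_force: [0.5, 0.2, 0.1]
grip_width: 0.0001
gripper_force: 0.0
```

```bash
python3 trk.py; python3 -c "
from h import *
p=env.get_image('wrist');save(p,'w8')
q=env.get_image('scene');save(q,'s8')
r=env.tip_of('pin_top',p);t=env.tip_of('pin_top',q)
if r and t: print('pin tri',tri([ray(p,r[0]['pixel']),ray(q,t[0]['pixel'])]))
a=cv2.imread('pics/w8.png')[60:260,220:420]
c=cv2.imread('pics/s8.png')[170:270,225:365]
cv2.imwrite('pics/c8.png',np.hstack([cv2.resize(a,(350,350),interpolation=3),cv2.resize(c,(450,350),interpolation=2)]))"
```

```text
w next_hole 0.67 [0.5525 0.0254 0.06  ] along from pin mm -0.9024777481233123
w ledge_face 0.72 [ 0.5695 -0.0354  0.069 ] along from pin mm 61.68078530482211
w pin_top 0.8 [0.5535 0.0229 0.073 ] along from pin mm 1.7731105038202106
s next_hole 0.81 [0.5384 0.0192 0.06  ] along from pin mm -0.715977818199838
s ledge_face 0.86 [ 0.5751 -0.0243  0.069 ] along from pin mm 53.67529754353136
s pin_top 0.51 [0.5562 0.0278 0.073 ] along from pin mm -1.6364076837416426
t 14.0 [ 0.5692 -0.0165  0.1639] moved mm 50.96326750141682 F [ 0.2565 -0.1806 -0.5462]
pin tri [0.54913658 0.02558713 0.07692519]
```

View pics/c8.png

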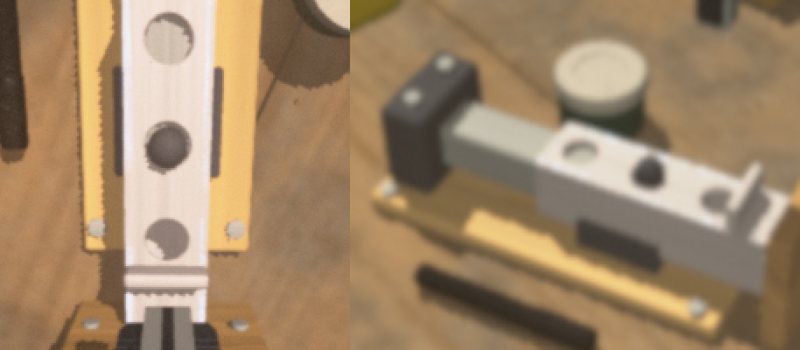

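The pin is fully up in the middle hole (wrist crop (168,147)), with one empty hole on each side. The tin and marker are where they were and the robot is clear, so I'm handing the job in.

```bash
python3 -c "
from rig import env
print(env.close_job())"
```

```text
the job is handed in; nothing more can be done
None
```

I moved the length stop one hole longer and handed the job in (no verdict came back); the last pictures show the pin up in the second hole, the tin and marker where they were, and the arm clear.

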